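# Open the interlocked date dish

### The job

Open the date dish for the guests: throw both clip levers fully over, away from the lid, so that its sprung lid rises by itself. The clips are interlocked and only one of them can go first, not always the same one: if a lever is blocked, do not force it, throw the other one first. Leave both cups, the milk jug and the remote caddy standing where they are.

Things in the scene. Friction and masses are not known exactly. Their poses are not given: they have to be found in the camera images.
- dish: white ceramic date dish with a brushed-metal latch housing in front, fixed; origin at table height under the middle of the levers' common axis, which lies along y, 50 mm up; x points from the housing over the lid to its hinge, y to the left lever, z up. Housing x -24..24, y -85..85 mm, dish x 24..164, y -100..100 mm, both 75 mm high; lid top at 86 mm. Levers at y = +55 and -55 mm
- lever_left_knob (a point): centre of the steel cross-bar knob (16 mm diameter, 30 mm long along the dish's y) ending the left lever, on the dish's +y side, 75 mm from the turning axis; an 8 x 14 mm bar carries it, bare for 30 mm below. Clipped: 29 mm to the +x side of the axis, 119 mm above the table; fully thrown: 33 mm to the -x side, 117 mm above the table
- lever_right_knob (a point): centre of the steel cross-bar knob (16 mm diameter, 30 mm long along the dish's y) ending the right lever, on the dish's -y side, 75 mm from the turning axis; an 8 x 14 mm bar carries it, bare for 30 mm below. Clipped: 29 mm to the +x side of the axis, 119 mm above the table; fully thrown: 33 mm to the -x side, 117 mm above the table
- lever_left (a joint): angle of the left (+y) clip lever in rad: 0 clipped, leaning over the lid; grows as its knob is drawn to the dish's -x side; 0.85 fully thrown, at its stop. Free, it needs about 2 N at the knob and stays where left. Blocked by the hidden interlock, it stops dead after about 0.05 rad until the other lever has been thrown all the way
- lever_right (a joint): angle of the right (-y) clip lever in rad: 0 clipped, leaning over the lid; grows as its knob is drawn to the dish's -x side; 0.85 fully thrown, at its stop. Free, it needs about 2 N at the knob and stays where left. Blocked by the hidden interlock, it stops dead after about 0.05 rad until the other lever has been thrown all the way
- lid (a joint): opening angle of the white ceramic lid (138 x 200 x 8 mm, hinged along its far edge, x = 164 mm in the dish's frame): 0 shut, 1.3 rad fully open. Each lever hooks over a tab on its front edge; once both are thrown a weak damped spring (about 1 N at the front edge) raises it by itself in about 3 s
- cup_a: white porcelain espresso cup without handle, 62 mm wide, 56 mm high, beside the dish; origin at its underside, z up
- cup_b: white porcelain espresso cup, same as the other; origin at its underside, z up
- jug: stainless steel milk jug, 76 mm wide, 92 mm high, handle to its +y side reaching 64 mm from its axis; origin at its underside, z up
- caddy: black plastic remote caddy with three slots, 90 x 170 x 85 mm, two grey remotes rising from it to 156 mm; origin at its underside, z up

How it is judged:
By the outcome, as a careful person would: the job done as asked, in the order asked, and still so for the second after the job is handed in, with the robot touching nothing.
It also fails if it takes over 45 s, if anything falls off the work surface, if the arm or the gripper's body presses on something with over 40 N, if the wrist force passes 120 N, or if a joint passes its speed limit or range.

### The arm

A 6-joint arm with a two-finger parallel gripper is mounted at the origin on the work surface. World frame = base frame: x ahead of the robot, y to its left, z up, the work surface at z = 0. Lengths are in mm, angles in rad, forces in N, time in s.
With the tool pointing down it reaches from about 250 to 725 mm from the base axis. Payload 9.7 kg.
Tool frame: the origin (TCP) lies midway between the tips of the shut fingers; the grasp point (between the pads) lies 19 mm behind it; x points along the fingers, z is the direction in which the jaws open and shut, and the axes are right-handed (so a half turn about x gives the same grasp; the last joint's range is limited). The gripper opens to 85 mm and grips with 20 to 120 N. Pads are 22 mm wide; open, the fingers measure 114 mm over their backs; the gripper's body (76 mm by 85 mm) begins 54 mm behind the grasp point. The pads swing forward as they close: fully open they stand 13 mm farther back than shut.
Start: joints at [1.201, 0.087, 0.176, 1.66, 0, 1.571], TCP at [198.783, 512.818, 231.284] pointing down, gripper open.
Joint ranges: [-3.13, 3.13], [-0.85, 1.81], [-1.15, 1.24], [-2.2, 2.28], [-1.44, 1.52], [-3.14, 3.14]. Speed limits (rad/s): [2.22, 2.22, 2.57, 3.14, 3.14, 3.14].

### API

Orientations are given as a unit quaternion [x, y, z, w].
In Python, from cell import r gives the robot as it stands. The module is installed in compiled form; this text tells all that it offers.
- The arm moves only by the shell command python3 -m jog 'ROWS' [OPENING] [FORCE]. ROWS is JSON, a list that holds one entry, the list of rows, each a list of 6 numbers: the shift along the tool's x, y, z in m, then the turn, a rotation vector about the tool's x, y, z in degrees. In form: [[[dx, dy, dz, ax, ay, az], ...]]. A call has 1 to 5 rows; each row is the pose to reach, as a shift and turn from the pose commanded when the call began, along the tool's axes at that moment; what a row does not reach only later rows make up. A row lasts 1/8 s, in which the tool goes at most 62.5 mm and 10.7 degrees, less where a joint would pass 70% of its speed; a pose out of reach is approached as far as the arm can. A call with a gripper value outside its range is refused whole. OPENING is the closure in counts, from 0 (fully open) to 255 (shut), set as the call begins (- or left out, the last holds). The fingers move at their own pace and stop on an object; FORCE is the grip in N (left out, the last holds). Time passes only in rows, so rows that repeat a pose let the fingers close. It gives the time, the measured TCP pose, the force and the opening at its end, in the units of the state.
- r.observe(): the state, without advancing time (a new reading comes with each control period).
- r.grab_frame(name): name is "scene" or "top" or "wrist"; returns a dict with "pixels" (420x560x3 uint8, red, green, blue), "intrinsics" (3x3 intrinsics, pixels), "pose" (4x4, takes a point from camera to world coordinates). Camera axes: x right, y down, z forward; pixel columns grow to the right and rows downward; lengths in mm; the calibration is good to about 2 mm. The wrist camera is an equidistant fisheye: a pixel r from the principal point sees the ray r / f radians off the axis. A picture is of the moment at which its call begins. There is no depth.
- r.hand_in(): hands the job in, once; it reports no verdict.
Trained networks look in a picture, given as the dict that the camera call returned (one of the last four; its "shot" number tells which), for a name from the list of things; names that differ only in an ending like _2 or _b are one class to them, and where a whole thing is asked for, a point or a joint stands for the part that bears it (a point fixed in the world has none). Each returns a list of dicts, best first, with "conf" (0 to 1); they miss things now and then, are a little off and sometimes report something else, mostly with a low value. They report only what shows in the picture. A call takes as long as a camera call.
- r.find_in(name, picture): "point" ([x, y, z] in mm, in the coordinates of the camera as it stood for that picture, good to about 4 mm: the middle of the surface that is visible of it).
- r.place_of(name, picture): "point" ([x, y, z] in mm, in the coordinates of the camera as it stood for that picture, good to about 4 mm: a listed point, or the origin of a listed thing).
The state is a dict: "t": time; "joint_pos": joint angles; "qd": joint speeds; "tau": joint torques, N m; "eef_pos": TCP position; "orientation": TCP orientation; "force": force on the tool from outside, world axes, zero at the start; "ft_torque": the same for the moment, N m; "width": finger opening in mm.
Only numpy, scipy, OpenCV 4.12 (cv2) and the standard library are available. Lean on these libraries where they do the work, as an engineer would, in place of code of your own. Each camera call takes 0.05 s, during which the arm holds its last target.

## Working session

There is one attempt and no reset: what is moved stays moved. The work goes in short steps, Python scripts to look and compute and a shell command to move; the robot and the scene stay as the last step left them, time stands still between calls to the robot, and variables do not carry over. Pictures are saved under pics/ and viewed, and the job is handed in when it is done.

```bash
mkdir -p pics
cat > h.py <<'E'
import numpy as np, cv2
from cell import r
def W(f,p):
    return (np.array(f["pose"])@np.r_[p,1])[:3]
def save(f,n): cv2.imwrite('pics/'+n+'.png',f["pixels"][:,:,::-1])
E
python3 - <<'E'
from h import *
s=r.observe(); print({k:np.round(v,3) for k,v in s.items()})
for c in ("scene","top"):
    f=r.grab_frame(c); save(f,c+'0')
    for n in ["dish","lever_left_knob","lever_right_knob","cup_a","jug","caddy"]:
        for d in r.place_of(n,f)[:3]: print(c,n,round(d["conf"],2),np.round(W(f,d["point"]),0))
E
```

```text
{'t': np.float64(0.0), 'joint_pos': array([1.201, 0.088, 0.175, 1.66 , 0.   , 1.571]), 'qd': array([ 0.   , -0.002, -0.001,  0.001, -0.   , -0.001]), 'tau': array([ 0.0000e+00, -5.2038e+01,  4.6481e+01,  1.6000e-02, -0.0000e+00,
       -0.0000e+00]), 'eef_pos': array([198.69 , 512.607, 230.561]), 'orientation': array([-0.4  ,  0.584,  0.399,  0.583]), 'force': array([0.516, 0.843, 0.025]), 'ft_torque': array([-0.017,  0.016,  0.032]), 'width': np.float64(85.315)}
scene dish 0.76 [569.  23.   0.]
scene lever_left_knob 0.71 [612.  73. 118.]
scene lever_right_knob 0.53 [576. -30. 118.]
scene cup_a 0.76 [638. 204.  -2.]
scene cup_a 0.65 [ 643. -164.   -1.]
scene jug 0.81 [ 505. -158.   -3.]
scene jug 0.5 [793. 189.  -4.]
scene caddy 0.95 [791. 187.  -2.]
scene caddy 0.24 [611.  70. 123.]
top dish 0.86 [569.  22.   0.]
top lever_left_knob 0.85 [612.  70. 120.]
top lever_right_knob 0.61 [580. -38. 119.]
top cup_a 0.89 [ 643. -163.   -1.]
top cup_a 0.75 [636. 202.   3.]
top jug 0.86 [ 499. -152.   -4.]
top caddy 0.86 [794. 190.   3.]
top caddy 0.69 [ 500. -156.   -3.]
```

View pics/scene0.png

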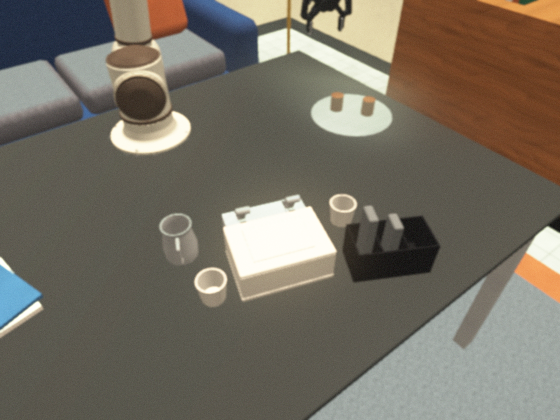

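View pics/top0.png

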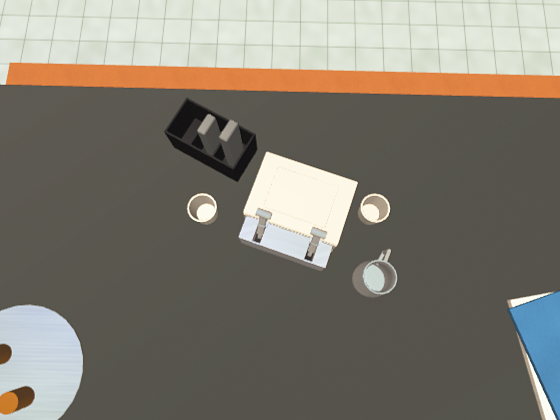

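Run:
```python
from h import *
from scipy.spatial.transform import Rotation as R
s=r.observe(); print(R.from_quat(s["orientation"]).as_matrix().round(3))
```

```text
[[-0.    -0.932  0.361]
 [ 0.     0.361  0.932]
 [-1.     0.     0.   ]]
```

The pictures show the dish at about top px (300,210), with its levers at (262,222) and (316,240). The jug is at (375,278), the cups at (202,208) and (375,208), and the caddy at (212,138). The network positions match these. The dish's y axis runs along (0.31, 0.95), and the knobs come out near (613,68) and (579,-39) at 119 mm high, so they're consistent with each other. I'll move over the lid side of the left knob with the fingers shut.

```bash
python3 -m jog '[[[0,-0.058,-0.026,0,0,0],[0,-0.115,-0.052,0,0,0],[0,-0.172,-0.078,0,0,0],[0,-0.229,-0.104,0,0,0],[0,-0.286,-0.13,0,0,0]]]' 255 40
python3 -m jog '[[[0,-0.058,-0.026,0,0,0],[0,-0.115,-0.052,0,0,0],[0,-0.172,-0.078,0,0,0],[0,-0.229,-0.104,0,0,0],[0,-0.286,-0.13,0,0,0]]]'
python3 - <<'E'
from h import *
for c in ("wrist","top"):
    f=r.grab_frame(c); save(f,c+'1')
    for n in ["dish","lever_left_knob","lever_right_knob"]:
        for d in r.place_of(n,f)[:2]: print(c,n,round(d["conf"],2),np.round(W(f,d["point"]),0))
s=r.observe();print(s["t"],s["eef_pos"].round(1),s["force"].round(2))
E
```

```text
t: 1.32
eef_pos: [418.4, 287.8, 231.5]
orientation: [-0.4, 0.583, 0.4, 0.584]
force: [1.5, 1.4, -0.4]
width: 0.0
t: 1.95
eef_pos: [637.1, 64.3, 231.4]
orientation: [-0.4, 0.583, 0.399, 0.584]
force: [-0.1, 1.1, 0.9]
width: -0.4
wrist dish 0.83 [568.  25.  -3.]
wrist lever_left_knob 0.8 [615.  66. 119.]
wrist lever_right_knob 0.98 [577. -39. 118.]
2.35 [635.2  67.1 232. ] [-0.29 -0.19  0.14]
```

```bash
python3 -m jog '[[[0.02,-0.004,-0.002,-1.5,0,-7.5],[0.04,-0.008,-0.004,-3,0,-15],[0.062,-0.013,-0.006,-3,0,-15],[0.062,-0.013,-0.006,-3,0,-15]]]'
python3 - <<'E'
from h import *
from scipy.spatial.transform import Rotation as R
f=r.grab_frame("scene"); save(f,'scene2')
f=r.grab_frame("wrist"); save(f,'wrist2')
for n in ["lever_left_knob","lever_right_knob"]:
    for d in r.place_of(n,f)[:2]: print(n,round(d["conf"],2),np.round(W(f,d["point"]),0))
s=r.observe();print(s["t"],s["eef_pos"].round(1),s["force"].round(2))
M=R.from_quat(s["orientation"]).as_matrix();print(M.round(3))
t=np.array([645,58,105]);print("to target, tool mm",M.T@(t-s["eef_pos"]))
ux=np.array([.95,-.312,0]);print("dish x in tool",M.T@ux,"dish y",M.T@[.312,.95,0],"up",M.T@[0,0,1])
E
```

```text
t: 2.85
eef_pos: [644.2, 56.6, 168.5]
orientation: [-0.487, 0.516, 0.336, 0.619]
force: [-0.1, -0.4, 0.9]
width: -0.2
lever_left_knob 0.72 [615.  65. 118.]
lever_right_knob 0.61 [577. -39. 117.]
3.05 [646.5  56.2 171.1] [ 0.67 -0.07  0.14]
[[ 0.246 -0.918  0.312]
 [-0.087  0.3    0.95 ]
 [-0.965 -0.26  -0.006]]
to target, tool mm [63.25863018 19.10795708  1.61649642]
dish x in tool [ 2.60445056e-01 -9.65407831e-01  3.05197903e-04] dish y [-0.0056907  -0.00121912  0.99990506] up [-0.96546642 -0.2604627  -0.00581227]
```

```bash
python3 -c "
import cv2,numpy as np
a=cv2.imread('pics/wrist2.png');b=cv2.imread('pics/scene2.png')
cv2.imwrite('pics/c2.png',cv2.resize(np.hstack([a,b]),(800,300)))"
```

```text
(no output)
```

View pics/c2.png

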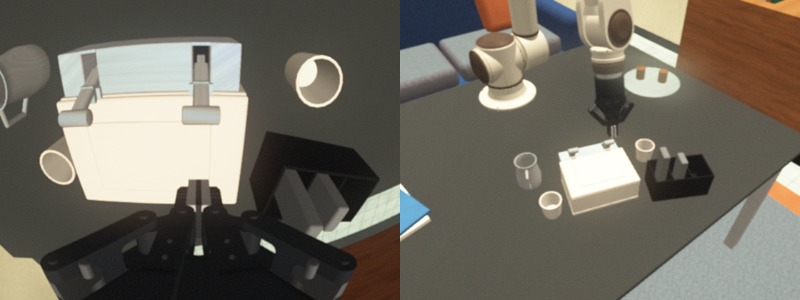

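The wrist view shows the shut fingertips at about (200,185), lined up with the left knob at (202,115) and on its lid side. I'll go straight down.

```bash
python3 -m jog '[[[0.032,0.009,0.001,0,0,0],[0.05,0.014,0.001,0,0,0],[0.063,0.018,0.001,0,0,0],[0.063,0.018,0.001,0,0,0]]]'
python3 - <<'E'
from h import *
f=r.grab_frame("wrist"); save(f,'wrist3')
for n in ["lever_left_knob","lever_right_knob"]:
    for d in r.place_of(n,f)[:2]: print(n,round(d["conf"],2),np.round(W(f,d["point"]),0))
s=r.observe();print(s["t"],s["eef_pos"].round(1),s["force"].round(2))
E
```

```text
t: 3.55
eef_pos: [644.6, 56.5, 102.9]
orientation: [-0.487, 0.516, 0.335, 0.62]
force: [-0.7, -1.2, 1.2]
width: -0.3
lever_left_knob 0.82 [619.  67. 119.]
lever_right_knob 0.81 [576. -35. 119.]
3.7 [645.5  56.6 105. ] [-0.1   0.   -0.39]
```

View pics/wrist3.png

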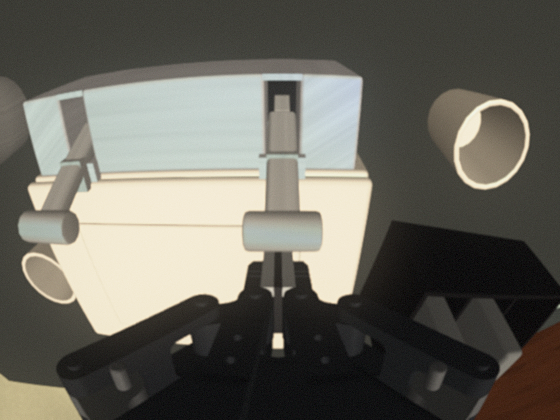

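The fingertips at (278,290) sit just behind the left knob at (282,232), in line with it and clear of the lid. I'll push slowly and watch the force.

```bash
for i in 1 2; do python3 -m jog '[[[-0.0006,0.002,0,0,0,0],[-0.0011,0.004,0,0,0,0],[-0.0016,0.006,0,0,0,0]]]' | grep -E "t:|pos|force"; done
```

```text
t: 4.08
eef_pos: [638.9, 58.6, 104.0]
force: [-1.0, 0.5, -0.4]
t: 4.45
eef_pos: [633.7, 60.4, 104.4]
force: [2.0, -1.6, 2.9]
```

```bash
for i in 1 2; do python3 -m jog '[[[-0.0005,0.002,0,0,0,0],[-0.001,0.004,0,0,0,0],[-0.001,0.004,0,0,0,0]]]' | grep -E "t:|pos|force"; done
```

```text
t: 4.82
eef_pos: [630.5, 61.6, 105.5]
force: [4.7, -2.1, 5.6]
t: 5.2
eef_pos: [626.2, 63.1, 105.1]
force: [3.9, -0.9, 4.5]
```

```bash
for i in 1 2; do python3 -m jog '[[[-0.0008,0.003,0,0,0,0],[-0.0016,0.006,0,0,0,0],[-0.0016,0.006,0,0,0,0]]]' | grep -E "t:|pos|force"; done
python3 - <<'E'
from h import *
f=r.grab_frame("wrist"); save(f,'wrist4')
for n in ["lever_left_knob","lever_right_knob"]:
    for d in r.place_of(n,f)[:2]: print(n,round(d["conf"],2),np.round(W(f,d["point"]),0))
E
```

```text
t: 5.58
eef_pos: [619.7, 65.1, 104.3]
force: [4.0, -0.2, 3.3]
t: 5.95
eef_pos: [612.9, 67.1, 103.2]
force: [1.7, -0.2, 1.4]
lever_left_knob 0.95 [592.  73. 124.]
lever_right_knob 0.64 [577. -35. 119.]
```

View pics/wrist4.png

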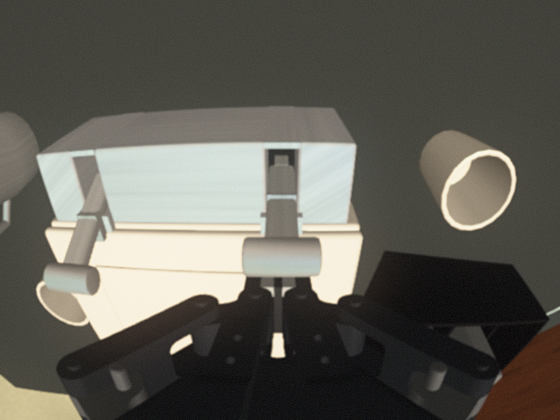

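The left lever moves freely: its knob has gone from x=615 to x=592. I'll carry on.

```bash
for i in 1 2; do python3 -m jog '[[[-0.001,0.004,0,0,0,0],[-0.002,0.008,0,0,0,0],[-0.003,0.012,0,0,0,0],[-0.004,0.015,0,0,0,0]]]' | grep -E "t:|pos|force"; done
python3 - <<'E'
from h import *
f=r.grab_frame("wrist"); save(f,'wrist5')
for n in ["lever_left_knob","lever_right_knob"]:
    for d in r.place_of(n,f)[:2]: print(n,round(d["conf"],2),np.round(W(f,d["point"]),0))
E
```

```text
t: 6.6
eef_pos: [598.3, 71.9, 103.5]
force: [1.5, -1.0, 0.8]
t: 7.1
eef_pos: [583.6, 76.8, 103.3]
force: [2.0, -1.6, -1.0]
lever_left_knob 0.81 [566.  85. 121.]
lever_left_knob 0.17 [ 500. -157.   -3.]
lever_right_knob 0.95 [576. -40. 117.]
```

Roughly 10 mm remain. I'll go on slowly until it meets the stop.

```bash
for i in 1 2 3 ; do python3 -m jog '[[[-0.0005,0.002,0,0,0,0],[-0.001,0.004,0,0,0,0],[-0.001,0.004,0,0,0,0]]]' | grep -E "t:|pos|force"; done
```

```text
t: 7.62
eef_pos: [579.9, 78.0, 103.5]
force: [1.1, 0.0, -0.6]
t: 8.0
eef_pos: [575.9, 79.3, 103.4]
force: [-0.2, -1.1, -0.2]
t: 8.38
eef_pos: [575.2, 79.6, 104.6]
force: [20.8, -7.2, -7.0]
```

The force jumped to 22 N right where the stop should be. I'll back off 10 mm, lift and check.

```bash
python3 -m jog '[[[0.0013,-0.005,0,0,0,0],[0.0026,-0.01,0,0,0,0],[-0.03,-0.02,0,0,0,0],[-0.06,-0.028,0,0,0,0],[-0.06,-0.028,0,0,0,0]]]'
python3 - <<'E'
from h import *
f=r.grab_frame("wrist"); save(f,'wrist6')
for n in ["lever_left_knob","lever_right_knob","dish"]:
    for d in r.place_of(n,f)[:2]: print(n,round(d["conf"],2),np.round(W(f,d["point"]),0))
s=r.observe();print(s["t"],s["eef_pos"].round(1),s["force"].round(2))
E
```

```text
t: 9.0
eef_pos: [584.4, 77.6, 171.4]
orientation: [-0.488, 0.514, 0.334, 0.621]
force: [0.6, 0.5, -0.5]
width: -0.1
lever_left_knob 0.56 [560.  84. 119.]
lever_right_knob 0.72 [579. -37. 118.]
lever_right_knob 0.2 [633. 199.  -4.]
dish 0.82 [570.  23.   2.]
dish 0.56 [578. -37. 115.]
9.2 [582.8  77.3 167.2] [-0.85 -0.2  -0.61]
```

View pics/wrist6.png

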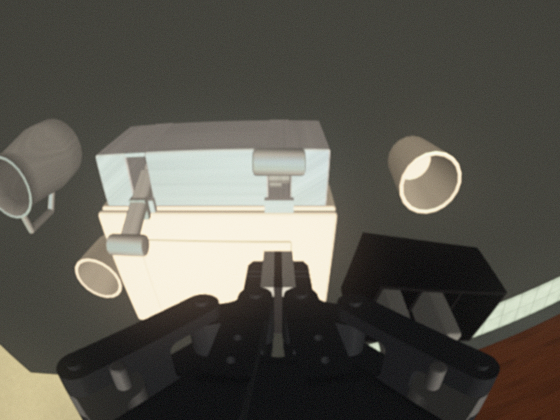

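The left lever is thrown: its knob now shows at (280,162), over the housing, and the tip travelled 61 mm against 62 expected. Next is the right lever, with its knob at (128,245).

```bash
python3 -m jog '[[[0.006,-0.021,-0.037,0,0,0],[0.012,-0.042,-0.074,0,0,0],[0.018,-0.063,-0.11,0,0,0],[0.018,-0.063,-0.11,0,0,0]]]'
python3 - <<'E'
from h import *
f=r.grab_frame("wrist"); save(f,'wrist7')
for n in ["lever_left_knob","lever_right_knob","dish"]:
    for d in r.place_of(n,f)[:2]: print(n,round(d["conf"],2),np.round(W(f,d["point"]),0))
s=r.observe();print(s["t"],s["eef_pos"].round(1),s["force"].round(2))
E
```

```text
t: 9.7
eef_pos: [610.8, -50.0, 166.7]
orientation: [-0.486, 0.517, 0.335, 0.62]
force: [-0.0, -0.1, 0.6]
width: 0.1
lever_left_knob 0.68 [557.  83. 116.]
lever_left_knob 0.48 [567.  25.   0.]
lever_right_knob 0.74 [574. -37. 119.]
dish 0.62 [570.  27.   3.]
9.9 [610.8 -46.9 167.6] [-0.87  0.47  0.58]
```

View pics/wrist7.png

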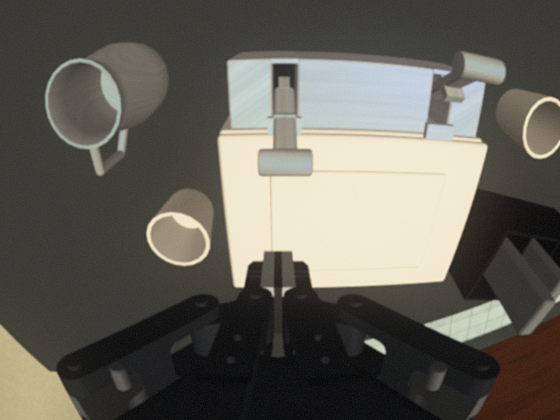

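The tip at (278,270) lines up with the right knob at (286,162), and the left knob at (478,68) is over. Going down, then pushing slowly again.

```bash
python3 -m jog '[[[0.03,0.008,0,0,0,0],[0.048,0.013,0,0,0,0],[0.06,0.016,0,0,0,0],[0.06,0.016,0,0,0,0]]]'
for i in 1 2 ; do python3 -m jog '[[[-0.0006,0.002,0,0,0,0],[-0.0011,0.004,0,0,0,0],[-0.0016,0.006,0,0,0,0]]]' | grep -E "t:|pos|force"; done
for i in 1 2; do python3 -m jog '[[[-0.0005,0.002,0,0,0,0],[-0.001,0.004,0,0,0,0],[-0.001,0.004,0,0,0,0]]]' | grep -E "t:|pos|force"; done
```

```text
t: 10.4
eef_pos: [610.6, -47.7, 105.2]
orientation: [-0.487, 0.516, 0.336, 0.62]
force: [-0.9, -0.6, 0.5]
width: 0.0
t: 10.78
eef_pos: [605.3, -46.1, 106.7]
force: [-0.9, 0.4, 0.0]
t: 11.15
eef_pos: [599.5, -44.2, 106.4]
force: [3.3, -1.1, 1.3]
t: 11.52
eef_pos: [596.5, -43.2, 107.7]
force: [5.1, -2.8, 5.2]
t: 11.9
eef_pos: [592.4, -41.7, 107.5]
force: [3.8, -1.6, 4.9]
```

It moves freely, so I'll keep going.

```bash
for i in 1 2 3; do python3 -m jog '[[[-0.001,0.004,0,0,0,0],[-0.002,0.008,0,0,0,0],[-0.003,0.011,0,0,0,0],[-0.004,0.014,0,0,0,0]]]' | grep -E "t:|pos|force"; done
python3 - <<'E'
from h import *
f=r.grab_frame("wrist"); save(f,'wrist8')
for n in ["lever_left_knob","lever_right_knob"]:
    for d in r.place_of(n,f)[:2]: print(n,round(d["conf"],2),np.round(W(f,d["point"]),0))
E
```

```text
t: 12.4
eef_pos: [577.5, -36.9, 106.4]
force: [2.2, -0.8, 4.3]
t: 12.9
eef_pos: [563.3, -32.4, 106.0]
force: [2.2, -1.0, -0.2]
t: 13.4
eef_pos: [549.7, -27.9, 106.6]
force: [2.1, -0.9, -0.4]
lever_left_knob 0.7 [560.  87. 117.]
lever_right_knob 0.84 [524. -22. 121.]
```

```bash
for i in 1 2; do python3 -m jog '[[[-0.0005,0.002,0,0,0,0],[-0.001,0.004,0,0,0,0],[-0.001,0.004,0,0,0,0]]]' | grep -E "t:|pos|force"; done
python3 -m jog '[[[-0.0003,0.001,0,0,0,0],[-0.0005,0.002,0,0,0,0],[-0.0005,0.002,0,0,0,0]]]' | grep -E "t:|pos|force"
```

```text
t: 13.92
eef_pos: [545.9, -26.6, 106.6]
force: [-0.0, -1.0, -0.5]
t: 14.3
eef_pos: [541.9, -25.2, 106.5]
force: [0.6, 0.1, 0.1]
t: 14.68
eef_pos: [540.7, -24.9, 106.8]
force: [4.6, -2.1, -2.6]
```

```bash
python3 -m jog '[[[-0.0003,0.001,0,0,0,0],[-0.0007,0.0025,0,0,0,0],[-0.0007,0.0025,0,0,0,0]]]' | grep -E "t:|pos|force"
python3 - <<'E'
from h import *
f=r.grab_frame("wrist"); save(f,'wrist9')
f=r.grab_frame("scene"); save(f,'scene9')
import cv2
cv2.imwrite('pics/c9.png',cv2.resize(np.hstack([cv2.imread('pics/wrist9.png'),cv2.imread('pics/scene9.png')]),(800,300)))
E
```

```text
t: 15.05
eef_pos: [540.3, -24.7, 107.8]
force: [17.0, -4.8, -6.3]
```

View pics/c9.png

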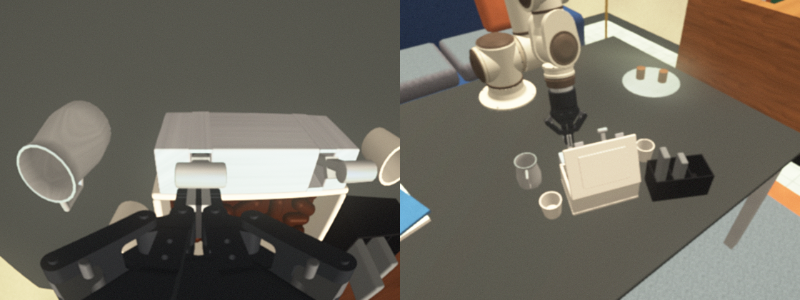

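The right lever is at its stop (18 N), and the lid is rising: in the scene view it stands up at (600,165), and the dates show in the wrist view. I'll back off a few mm, lift straight up, then draw away from the dish.

```bash
python3 -m jog '[[[0.001,-0.004,0,0,0,0],[0.0015,-0.006,0,0,0,0],[-0.04,-0.017,0,0,0,0],[-0.095,-0.03,0,0,0,0],[-0.095,-0.03,0,0,0,0]]]'
python3 -m jog '[[[-0.013,0.048,0,0,0,0],[-0.026,0.096,0,0,0,0],[-0.04,0.14,0,0,0,0],[-0.04,0.14,0,0,0,0]]]'
python3 -m jog '[[[0,0,0,0,0,0],[0,0,0,0,0,0],[0,0,0,0,0,0],[0,0,0,0,0,0],[0,0,0,0,0,0]]]'
python3 -m jog '[[[0,0,0,0,0,0],[0,0,0,0,0,0],[0,0,0,0,0,0],[0,0,0,0,0,0],[0,0,0,0,0,0]]]'
python3 - <<'E'
from h import *
for c in ("scene","top"):
    f=r.grab_frame(c); save(f,c+'10')
    for n in ["dish","lever_left_knob","lever_right_knob","cup_a","jug","caddy"]:
        for d in r.place_of(n,f)[:2]: print(c,n,round(d["conf"],2),np.round(W(f,d["point"]),0))
import cv2
cv2.imwrite('pics/c10.png',cv2.resize(np.hstack([cv2.imread('pics/top10.png'),cv2.imread('pics/scene10.png')]),(800,300)))
E
```

```text
t: 15.78
eef_pos: [543.7, -24.5, 211.1]
orientation: [-0.489, 0.513, 0.334, 0.622]
force: [0.7, 0.4, 1.0]
width: 0.0
t: 16.27
eef_pos: [401.9, 21.6, 208.4]
orientation: [-0.488, 0.515, 0.336, 0.62]
force: [1.3, 0.4, 1.4]
width: 0.4
t: 16.9
eef_pos: [403.9, 20.8, 208.4]
orientation: [-0.487, 0.516, 0.335, 0.62]
force: [-0.1, 0.4, -0.2]
width: -0.1
t: 17.52
eef_pos: [403.8, 20.9, 208.5]
orientation: [-0.487, 0.516, 0.335, 0.62]
force: [0.3, -0.5, 0.4]
width: 0.0
scene dish 0.34 [550.  91. 118.]
scene dish 0.2 [641. 202.  -3.]
scene lever_left_knob 0.61 [553.  91. 117.]
scene lever_right_knob 0.46 [517. -10. 114.]
scene cup_a 0.96 [640. 203.  -2.]
scene cup_a 0.65 [518. -16. 115.]
scene jug 0.69 [ 504. -159.   -4.]
scene caddy 0.82 [791. 190.  -5.]
top dish 0.73 [567.  26.  -1.]
top lever_left_knob 0.73 [553.  87. 124.]
top lever_right_knob 0.72 [521. -17. 118.]
top cup_a 0.97 [ 645. -165.   -0.]
top cup_a 0.79 [638. 198.   2.]
top jug 0.71 [ 496. -152.   -1.]
top jug 0.22 [568.  23.  -3.]
top caddy 0.95 [791. 187.   2.]
```

View pics/c10.png

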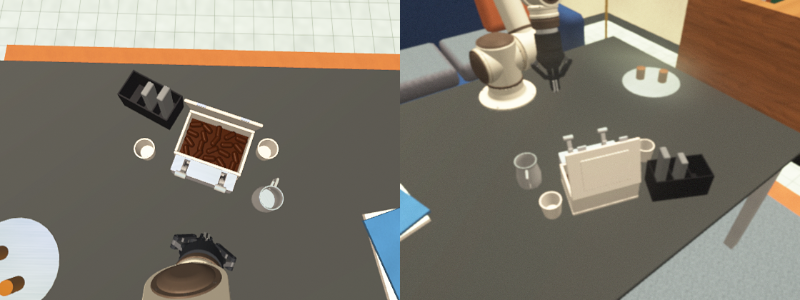

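In the top view the lid is upright at (225,115), both levers are over at (182,170) and (232,183), and the cups, jug and caddy haven't moved. The arm is clear of everything, so I'm handing in.

```bash
python3 -c "
from cell import r
print(r.hand_in())"
```

```text
the job is handed in; nothing more can be done
None
```

The date dish is open: both clip levers are fully thrown and the lid rose by itself. I handed the job in at about 17.6 s of the 45 s allowed.

- **Levers:** I threw the left one first. It was not blocked and reached its stop at about 22 N. The right one then moved freely to its stop at about 18 N.
- **Last checks, levers and lid:** the knobs measured about (553, 87–91) and (517–521, -10 to -17), against about (554, 85) and (520, -19) expected fully thrown. The scene-camera reading of the right knob was 9 mm off in y, beyond the usual 4 mm; the top camera agreed within 2 mm. The lid stood upright in both pictures; I did not measure its angle.
- **Last checks, other things:** both cups, the jug and the caddy were within about 5 mm of where they started, roughly the measuring error, and I never touched them. The final scene picture missed one cup (it reported a lever knob instead), but the top picture showed both in place.
- **Arm:** it was clear of everything at hand-in, with the force reading near zero.

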